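Switch the tube test deck to the socket adapter and hold the test key

TASK

On the test deck, push the upright tab with a fingertip to swing the selector arm round until it points at the middle of the squat black socket adapter, then press the round test key on the meter box fully down and finish still holding it down with the fingers. Do not pinch the tab, do not press the key before the arm is set, and leave the adapter, the chrome shield and all the tubes standing where they are.

Things in the scene. Friction and masses are not known exactly. Their poses are not given: they have to be found in the camera images.
- pivot (a point): Pivot of the selector arm: centre of the top face of the test deck, a fixed grey metal chassis 280 x 280 mm and 50 mm high. The point lies on the top face (z = 50 mm); x and y run along the deck's edges. Four round stations lie on the deck, 140 mm from the pivot, at -2.1, -0.7, 0.7 and 2.1 rad from the deck's x axis (counter-clockwise from above), and one thing stands on each. The hub in the middle is 32 mm across and rises 26 mm above the deck.
- selector (a joint): Angle of the selector arm about the upright pivot, rad: 0 when the arm points along the deck's x axis, growing counter-clockwise seen from above, stops at -2.5 and 2.5. It turns with light friction (about 0.12 N m, some 2 N at the tab), has no spring and no clicks, and stays where it is left.
- tab_mid (a point): Centre of the upright black push tab on the selector arm, 65 mm out from the pivot and 37 mm above the deck. Its x axis points outward along the arm, z up. The tab is 30 mm long along the arm (50 to 80 mm from the pivot), 10 mm thick and stands from 16 to 58 mm above the deck, its broad faces looking sideways (along y). Below it the flat steel arm, 14 mm wide, lies 10 to 16 mm above the deck, and its needle ends 104 mm from the pivot.
- tab_left: The left half (+y side of the arm) of the push tab, 5 mm thick; origin at the middle of its lower edge. Push here to turn the arm clockwise.
- tab_right: The right half (-y side of the arm) of the push tab, 5 mm thick; origin at the middle of its lower edge. Push here to turn the arm counter-clockwise.
- adapter_top (a point): Centre of the top of the squat black plastic socket adapter, 44 mm across and 28 mm high, standing loose on one of the four stations (which one varies); by far the lowest of the four things there. 40 to 85 g.
- adapter: The same adapter; origin at the centre of its underside.
- shield: Chrome tube shield, a plain metal can 29 mm across and 51 mm high, loose on a station. Origin at the centre of its underside. Leave alone.
- small_tube: Small glass tube, 25 mm across and 58 mm high, loose on a station. Origin at the centre of its underside. Leave alone.
- fat_tube: Fat glass tube with a black base, 39 mm across and 60 mm high, loose on a station. Origin at the centre of its underside. Leave alone.
- big_tube: Large glass transmitting tube on a white ceramic base, 74 mm across and 158 mm high, standing loose on the counter on the other side of the deck from the meter box. Origin at the centre of its underside. Leave alone.
- test_key_top (a point): Centre of the top of the test key: a round black push button 34 mm across near one end of the grey meter box (160 x 110 mm, 50 mm high, a paper meter dial on its top), which is fixed on the counter to the left or the right of the deck. The point moves with the key.
- test_key (a joint): How far the test key is pressed straight down, m: 0 up, 0.006 fully down. It is sprung: fully down takes about 5 N, and it comes up when let go.
Mind the look-alikes: they are no part of the job. Leave any orange or turquoise look-alike of the adapter alone. Leave any orange look-alike of the part that bears test_key_top alone.

How it is judged:
By the outcome, as a careful person would: the job done as asked, in the order asked, and still so for the second after the job is handed in, while the arm keeps its last pose, push and grip.
It also fails if it takes over 61 s, if anything falls off the work surface, if the arm or the gripper's body presses on something with over 40 N, if the wrist force passes 120 N, or if a joint passes its speed limit or range.

ROBOT

A 6-joint arm with a two-finger parallel gripper is mounted at the origin on the work surface. World frame = base frame: x ahead of the robot, y to its left, z up, the work surface at z = 0. Lengths are in m, angles in rad, forces in N, time in s.
With the tool pointing down it reaches from about 0.4 to 0.825 m from the base axis. Payload 7 kg.
Tool frame: the origin (TCP) lies on the centre line of the jaws, within the pads' length; the fingertips stand 25 mm ahead of it and the grasp point (between the pads) lies 6 mm ahead of it; z points along the fingers, y is the line along which they close (so a half turn about z gives the same grasp; the last joint's range is limited). The gripper opens to 88 mm and grips with 3 to 60 N. Pads are 19 mm wide; open, the fingers measure 130 mm over their backs; the gripper's body (78 mm by 193 mm) begins 47 mm behind the grasp point.
Start: joints at [-1.026, 0.359, 0.012, 0, -1.224, -0.288], TCP at [0.171, -0.653, 0.223] pointing down, gripper open.
Joint ranges: [-3.07, 3.07], [-1.43, 2.12], [-1.02, 1.25], [-3.03, 1.67], [-3.05, -0], [-3.03, 3.03]. Speed limits (rad/s): [2.39, 2.39, 3.01, 3.14, 3.14, 3.14].

INTERFACE

Orientations are given as [roll, pitch, yaw] about the fixed x, y, z axes, in that order (R = Rz(yaw) Ry(pitch) Rx(roll)).
In Python, from station import readout, vision, arm gives the robot as it stands. The module is installed in compiled form; this text tells all that it offers.
- The arm moves only by the tool carry_out, never from a script. Its argument "commands" is a list of rows, each an object with "dp": the shift along the tool's x, y, z in m, a list of three; "rotation": the turn, a rotation vector about the tool's x, y, z in degrees, a list of three. In form: [{"dp": [dx, dy, dz], "rotation": [wx, wy, wz]}, ...]. A call has 1 to 8 rows; each row shifts and turns the commanded pose from where the row before left it, along the tool's axes as they then stand; what a row does not reach is not made up. A row lasts 1/8 s, in which the tool goes at most 62.5 mm and 10.7 degrees, less where a joint would pass 70% of its speed; a pose out of reach is approached as far as the arm can. A call with a gripper value outside its range is refused whole. "grip" is the finger opening in m, from 0 to 0.0876, set as the call begins (left out, the last holds). The fingers move at their own pace and stop on an object; "force" is the grip in N (left out, the last holds). Time passes only in rows, so rows that do not move let the fingers close. It gives the time, the measured TCP pose, the force, the opening and the grip force at its end, in the units of the state.
- readout.get_state(): the state, without advancing time (a new reading comes with each control period).
- vision.grab_frame(name): name is "scene" or "top"; returns (picture, depth): 480x640x3 uint8, red, green, blue; 480x640 float32, m along the optical axis (not along the pixel's ray), 0 where there is no reading.
- vision.calibration(name): a dict with "fovy" (degrees; the focal length in pixels is half the picture's height over the tangent of half this angle, whatever the lens; pixels are square), "cx", "cy" (the principal point, pixels), "dist" ([k1, k2, p1, p2, k3] as OpenCV has them; the pictures are not rectified), "origin" and "attitude" of the camera in the world. Camera axes: x right, y down, z forward; pixel columns grow to the right and rows downward; lengths in m; the calibration is good to about 2 mm. A picture is of the moment at which its call begins. calibration takes no time and is no camera call.
- arm.job_done(): hands the job in; it is judged then, once.
Trained networks look in the newest picture that a camera, given by its name, has taken for a name from the list of things; names that differ only in an ending like _2 or _b are one class to them, and where a whole thing is asked for, a point or a joint stands for the part that bears it (a point fixed in the world has none). Each returns a list of dicts, best first, with "score" (0 to 1); they miss things now and then, are a little off and sometimes report something else, mostly with a low value. They report only what shows in the picture. A call takes as long as a camera call. They do not tell look-alikes from the thing itself.
- vision.trace(label, camera): "pixels" (480x640 bool, what is visible of it) and "position" ([row, column] in pixels, amid what is visible of it).
The state is a dict: "t": time; "q": joint angles; "qd": joint speeds; "joint_efforts": joint torques, N m; "eef_pos": TCP position; "ee_rot": TCP orientation; "force": force on the tool from outside, world axes, zero at the start; "moment": the same for the moment, N m; "width": finger opening in m; "gripper_force": force on a finger pad.
Only numpy, scipy, OpenCV 4.12 (cv2) and the standard library are available. Lean on these libraries where they do the work, as an engineer would, in place of code of your own. Each camera call takes 0.05 s, during which the arm holds its last target. There are 200 camera calls.

## Working session

There is one attempt and no reset: what is moved stays moved. The work goes in short steps, Python scripts to look and compute and a tool call to move; the robot and the scene stay as the last step left them, time stands still between calls to the robot, and variables do not carry over. Pictures are saved under pics/ and viewed, at most 10 in all, crops included, and the job is handed in when it is done.

Besides the shell and the picture viewer there is one more tool, called after "Emit:" in YAML: its name, and indented under it one key for each argument. carry_out: Moves the arm, as the interface text tells. Its arguments: {"type":"object","properties":{"commands":{"type":"array"},"grip":{"type":"number"},"force":{"type":"number"}},"required":["commands"]}

```bash
mkdir -p pics
cat > h.py <<'E'
import numpy as np, cv2
from station import readout, vision, arm
from scipy.spatial.transform import Rotation as R
def cal(n):
    c=vision.calibration(n); f=240/np.tan(np.radians(c['fovy'])/2)
    K=np.array([[f,0,c['cx']],[0,f,c['cy']],[0,0,1]]); 
    a=np.array(c['attitude'],float)
    M=a if a.shape==(3,3) else (R.from_euler('xyz',a).as_matrix() if a.size==3 else R.from_quat(a).as_matrix())
    return K,np.array(c['dist'],float),np.array(c['origin'],float),M
def rays(n,px):  # px Nx2 (col,row)
    K,d,o,M=cal(n)
    u=cv2.undistortPoints(np.array(px,float).reshape(-1,1,2),K,d).reshape(-1,2)
    return o,np.c_[u,np.ones(len(u))],M
def pts(n,px,dep):
    o,r,M=rays(n,px); return o+(r*np.array(dep).reshape(-1,1))@M.T
def cloud(n,dep,mask=None):
    m=(dep>0) if mask is None else mask&(dep>0)
    v,u=np.nonzero(m); return pts(n,np.c_[u,v],dep[m]),np.c_[u,v]
def onz(n,px,z):
    o,r,M=rays(n,px); w=r@M.T; return o+w*((z-o[2])/w[:,2])[:,None]
def proj(n,P):
    K,d,o,M=cal(n); return cv2.projectPoints((np.atleast_2d(P)-o)@M,np.zeros(3),np.zeros(3),K,d)[0].reshape(-1,2)
E
python3 - <<'E'
from h import *
for n in('top','scene'):
    p,d=vision.grab_frame(n); cv2.imwrite(f'pics/{n}0.png',p[...,::-1]); np.savez(f'{n}0.npz',p=p,d=d)
    print(n,vision.calibration(n))
    for l in('tab_mid','adapter','test_key_top','shield','small_tube','fat_tube','big_tube'):
        for r in vision.trace(l,n)[:3]:
            P,_=cloud(n,d,r['pixels']); 
            print(l,round(r['score'],2),np.round(r['position']),r['pixels'].sum(), P.mean(0).round(3) if len(P) else '', np.percentile(P[:,2],[5,95]).round(3) if len(P) else '')
s=readout.get_state();print(s)
E
```

```text
top {'fovy': 50.19889518898071, 'cx': 318.24145643917154, 'cy': 234.00350191913068, 'dist': array([-0.13956035,  0.        ,  0.        ,  0.        ,  0.        ]), 'origin': array([ 0.4209474 , -0.02423242,  0.92859328]), 'attitude': array([-3.01600308e+00,  2.22745310e-03, -1.58160211e+00])}
tab_mid 0.94 [220. 293.] 608 [0.559 0.018 0.077] [0.062 0.109]
adapter 0.91 [277. 218.] 535 [0.461 0.143 0.075] [0.066 0.081]
adapter 0.72 [315. 179.] 513 [0.395 0.22  0.023] [0.005 0.03 ]
adapter 0.56 [233. 184.] 492 [0.537 0.219 0.023] [0.004 0.03 ]
test_key_top 0.73 [395. 453.] 322 [ 0.256 -0.241  0.071] [0.066 0.074]
test_key_top 0.52 [258. 489.] 334 [ 0.479 -0.309  0.071] [0.065 0.074]
shield 0.54 [170. 244.] 278 [0.633 0.104 0.088] [0.055 0.102]
small_tube 0.74 [283. 364.] 179 [ 0.449 -0.095  0.103] [0.095 0.108]
fat_tube 0.73 [174. 348.] 543 [ 0.624 -0.073  0.098] [0.057 0.109]
big_tube 0.85 [250. 117.] 2526 [0.501 0.31  0.107] [0.008 0.144]
scene {'fovy': 53.31652259486395, 'cx': 312.9852081168302, 'cy': 239.94380474807687, 'dist': array([-0.03140822,  0.        ,  0.        ,  0.     
[... 754 characters left out ...]
5023 [0.523 0.327 0.09 ] [0.009 0.143]
{'t': 0.8, 'q': array([-1.02593312e+00,  3.58566534e-01,  1.19126108e-02,  2.78283175e-05,
       -1.22411335e+00, -2.88114114e-01]), 'qd': array([ 0.00153694,  0.00085684, -0.00024868, -0.0001887 ,  0.00150532,
       -0.00031597]), 'joint_efforts': array([ 1.66914238e-04, -5.82282829e+01,  2.93292350e+01,  7.00230449e+00,
        1.26313089e-02, -1.36550364e-05]), 'eef_pos': array([ 0.17138635, -0.65286234,  0.22329342]), 'ee_rot': array([-3.14155736e+00, -1.68398154e-05, -2.88483411e+00]), 'force': array([0.23544008, 0.44087751, 0.14829532]), 'moment': array([ 0.01928545,  0.01774752, -0.01526398]), 'gripper_force': 0.0, 'width': 0.08781834283723745}
```

View pics/top0.png

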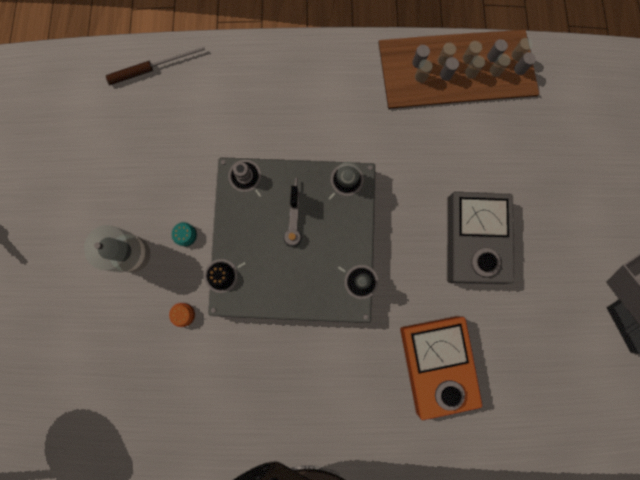

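View pics/scene0.png

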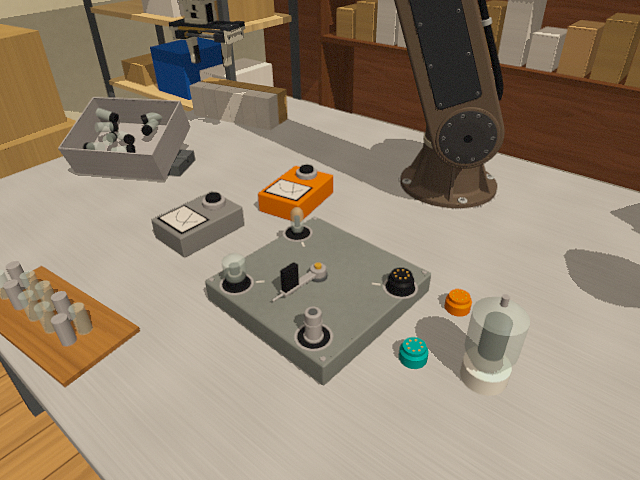

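Top view: the black adapter is at (219,276). Its look-alikes are turquoise (184,234) and orange (181,315), both on the counter. The grey meter's key is at (487,262) and the orange look-alike's key at (451,396). The black adapter on a deck station and the grey box's key fit the description. The arm's tab is at (294,195) and the hub at (292,238).

```bash
cat > m.py <<'E'
from h import *
def deck(n,d):
    P,_=cloud(n,d); k=(abs(P[:,2]-.05)<.006)&(abs(P[:,0]-.545)<.22)&(abs(P[:,1]-.02)<.2)
    return P[k]
E
python3 - <<'E'
from m import *
for n in('top','scene'):
    z=np.load(n+'0.npz');p,d=z['p'],z['d']
    Q=deck(n,d); r=cv2.minAreaRect((Q[:,:2]*1000).astype(np.float32)); print(n,'deck',r,'z',np.median(Q[:,2]))
    P,uv=cloud(n,d)
    c=np.array(r[0])/1000
    rr=np.hypot(*(P[:,:2]-c).T)
    # tab top
    k=(rr<.09)&(rr>.04)&(P[:,2]>.095)&(P[:,2]<.115); print('tabtop',P[k].mean(0),k.sum(),uv[k].mean(0))
    k=(rr<.03)&(P[:,2]>.068)&(P[:,2]<.08); print('hub',P[k].mean(0),k.sum())
    A=P[(np.hypot(P[:,0]-.465,P[:,1]-.143)<.04)&(P[:,2]>.07)]; print('adapter',A.mean(0),cv2.minEnclosingCircle((A[:,:2]*1000).astype(np.float32)),np.percentile(A[:,2],95))
    K=P[(np.hypot(P[:,0]-.479,P[:,1]+.309)<.04)&(P[:,2]>.058)]; print('key',np.median(K,0),cv2.minEnclosingCircle((K[:,:2]*1000).astype(np.float32)),np.percentile(K[:,2],[5,50,95]),len(K))
    for nm,c0 in(('shield',(.636,.107)),('small',(.449,-.095)),('fat',(.628,-.069))):
        A=P[(np.hypot(P[:,0]-c0[0],P[:,1]-c0[1])<.03)&(P[:,2]>.06)];print(nm,A.mean(0),cv2.minEnclosingCircle((A[:,:2]*1000).astype(np.float32)))
p=np.load('top0.npz')['p']
a=cv2.resize(p[150:330,160:400],(720,540),interpolation=cv2.INTER_CUBIC);cv2.imwrite('pics/crop1.png',a[...,::-1])
E
```

```text
top deck ((500.62701416015625, -9.678985595703125), (360.1180725097656, 327.4627685546875), 86.3368911743164) z 0.05028869289161447
tabtop [0.56828845 0.00710399 0.10628603] 65 [299.21538462 207.78461538]
hub [0.51824797 0.01156293 0.07009439] 17
adapter [0.46197042 0.14410781 0.07695806] ((462.31927490234375, 145.2660675048828), 21.169544219970703) 0.08064955829861482
key [ 0.47831241 -0.30833454  0.06544414] ((479.7156677246094, -311.0167541503906), 25.788972854614258) [0.05998221 0.06544414 0.07385365] 640
shield [0.63394113 0.10404085 0.09318131] ((636.3643188476562, 105.8082275390625), 13.47713851928711)
small [ 0.44918421 -0.09494962  0.10096433] ((449.5618591308594, -96.07102966308594), 12.441847801208496)
fat [ 0.62359869 -0.07377825  0.10086365] ((627.1610717773438, -74.59999084472656), 19.52150535583496)
scene deck ((503.9578552246094, -12.467269897460938), (362.615966796875, 323.8734130859375), 84.57292175292969) z 0.05032312770574898
tabtop [0.57154889 0.01084598 0.10419876] 92 [293.16304348 262.81521739]
hub [0.52320678 0.00819088 0.07049576] 3
adapter [0.46346658 0.14689323 0.07661559] ((461.2863464355469, 145.46109008789062), 21.027978897094727) 0.07973038243643735
key [ 0.48368931 -0.30286458  0.06450961] ((478.09051513671875, -309.4634704589844), 25.37227439880371) [0.05897397 0.06450961 0.07157784] 251
shield [0.64034528 0.10960146 0.08686696] ((636.0760498046875, 105.67723083496094), 14.030816078186035)
small [ 0.45314224 -0.0913601   0.08695811] ((449.82415771484375, -94.180908203125), 12.585965156555176)
fat [ 0.6321052  -0.06456962  0.0899009 ] ((626.0000610351562, -71.4542236328125), 20.187578201293945)
```

View pics/crop1.png

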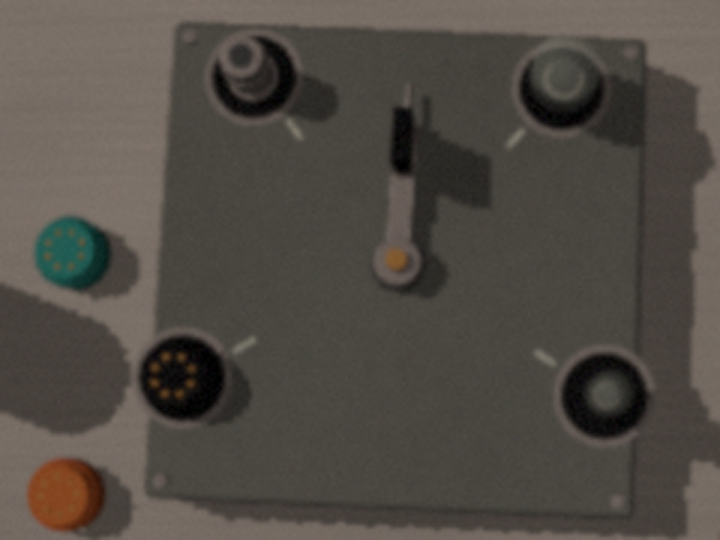

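The crop confirms the plain black adapter with gold pins on a deck station, at crop (183,375). The orange and turquoise ones stand off the deck. Next I fit the deck frame, the arm angle and the key profile.

```bash
cat > ang.py <<'E'
from h import *
PIV=None
def armdir(n,p,d,piv,show=True):
    # tab top: dark pixels near z .108
    P,uv=cloud(n,d); rr=np.hypot(*(P[:,:2]-piv).T)
    k=(rr<.085)&(rr>.045)&(P[:,2]>.1)&(P[:,2]<.113)
    c=np.median(P[k],0) if k.any() else np.zeros(3)
    a=np.arctan2(c[1]-piv[1],c[0]-piv[0])
    # needle/arm plate: z .060-.066
    return a,c,k.sum()
E
python3 - <<'E'
from ang import *
from scipy.optimize import least_squares
cr=np.array([[175,22],[645,40],[632,515],[148,497]])/3+[160,150]
C=onz('top',cr,.05)[:,:2]; print('corners',C.round(4),'side',np.hypot(*(C-np.roll(C,1,0)).T).round(4),'ctr',C.mean(0))
S=np.array([[.6362,.1058],[.6266,-.073],[.4497,-.0952],[.4618,.1453]]);A=np.array([.7,-.7,-2.1,2.1])
r=least_squares(lambda v:(v[:2]+.14*np.c_[np.cos(A+v[2]),np.sin(A+v[2])]-S).ravel(),[.52,.02,0]);print('fit',r.x,r.fun.round(4))
# hub circle centre in crop (397,262)
print('hub',onz('top',[[397/3+160,262/3+150]],.076))
print('needle tip/arm',onz('top',[[407/3+160,85/3+150]],.063))
tt=[[402/3+160,140/3+150]]; 
for n in('top','scene'):
    z=np.load(n+'0.npz');p,d=z['p'],z['d']; print(n,armdir(n,p,d,r.x[:2]))
    P,uv=cloud(n,d); q=np.hypot(P[:,0]-.479,P[:,1]+.310)
    for lo in range(0,34,3):
        k=(q>=lo/1e3)&(q<(lo+3)/1e3)&(P[:,2]>.03)
        if k.any():print(lo,k.sum(),np.percentile(P[k,2],[10,50,90]).round(4),p[uv[k,1],uv[k,0]].mean().round())
p=np.load('top0.npz')['p']; 
a=cv2.resize(p[165:255,260:330],(560,720)[:1]+(720,),interpolation=cv2.INTER_CUBIC)
b=cv2.resize(p[230:290,457:517],(480,480),interpolation=cv2.INTER_CUBIC)
a=cv2.resize(p[170:245,270:320],(400,600),interpolation=cv2.INTER_CUBIC)
b=cv2.resize(b,(400,400)); b=np.vstack([b,np.zeros((200,400,3),np.uint8)])
cv2.imwrite('pics/crop2.png',np.clip(np.hstack([a,b])*1.8,0,255).astype(np.uint8)[...,::-1])
E
```

```text
corners [[ 0.6713  0.1527]
 [ 0.6566 -0.1251]
 [ 0.3806 -0.111 ]
 [ 0.393   0.1645]] side [0.2785 0.2782 0.2763 0.2758] ctr [0.52538194 0.02026369]
fit [ 0.52539852  0.02164454 -0.05054627] [ 0.0007  0.0005  0.0012 -0.0008 -0.001  -0.0003 -0.0009  0.0006]
hub [[0.52345978 0.02000171 0.076     ]]
needle tip/arm [[0.62775275 0.01451963 0.063     ]]
top (np.float64(-0.07494547570146544), array([0.58891036, 0.01687568, 0.10791685]), np.int64(122))
0 8 [0.0704 0.0721 0.074 ] 12.0
3 29 [0.0707 0.0719 0.074 ] 11.0
6 48 [0.0706 0.0722 0.0741] 11.0
9 70 [0.0704 0.072  0.0738] 10.0
12 88 [0.0697 0.0718 0.0737] 13.0
15 119 [0.0615 0.0687 0.0729] 52.0
18 94 [0.0606 0.0625 0.064 ] 83.0
21 178 [0.0506 0.0611 0.0634] 76.0
24 137 [0.0488 0.0524 0.062 ] 68.0
27 132 [0.048  0.0501 0.0521] 67.0
30 190 [0.0486 0.0504 0.052 ] 65.0
33 212 [0.0485 0.05   0.0524] 66.0
scene (np.float64(-0.04261078797156612), array([0.59055292, 0.01886657, 0.10736169]), np.int64(149))
0 2 [0.0707 0.0711 0.0715] 32.0
3 9 [0.0699 0.0708 0.0716] 27.0
6 15 [0.0692 0.0703 0.0711] 26.0
9 26 [0.0694 0.0706 0.0718] 26.0
12 50 [0.0607 0.0693 0.0716] 44.0
15 60 [0.0613 0.0661 0.0703] 68.0
18 30 [0.0516 0.0604 0.0625] 148.0
21 107 [0.0509 0.0575 0.0619] 134.0
24 57 [0.0491 0.0526 0.0607] 121.0
27 42 [0.0485 0.0501 0.0515] 126.0
30 52 [0.0487 0.0497 0.0516] 127.0
33 43 [0.0485 0.0498 0.0517] 128.0
```

View pics/crop2.png

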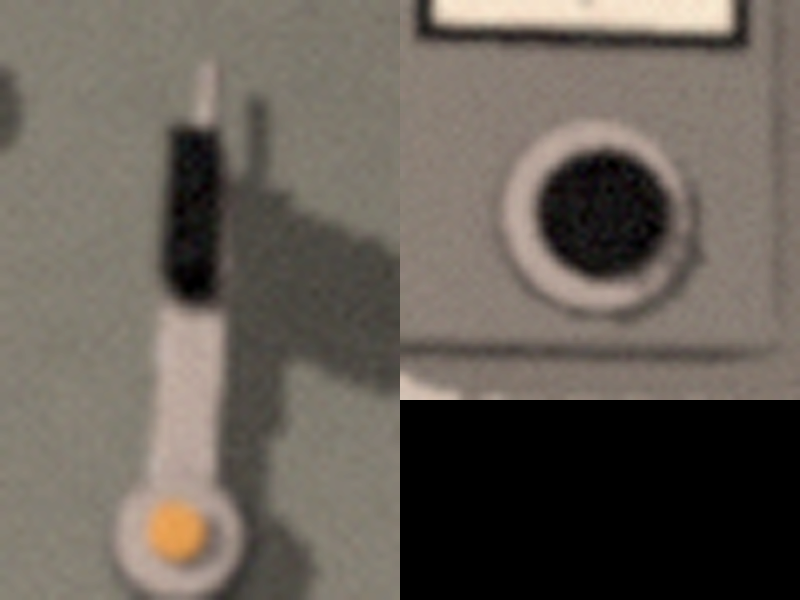

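Emit:
carry_out:
  commands:
    - {"dp": [-0.0354,0.0322,0],"rotation": [0,0,0]}
    - {"dp": [-0.0354,0.0322,0],"rotation": [0,0,0]}
    - {"dp": [-0.0354,0.0322,0],"rotation": [0,0,0]}
    - {"dp": [-0.0354,0.0322,0],"rotation": [0,0,0]}
    - {"dp": [-0.0354,0.0322,0],"rotation": [0,0,0]}
    - {"dp": [-0.0354,0.0322,0],"rotation": [0,0,0]}
    - {"dp": [-0.0354,0.0322,0],"rotation": [0,0,0]}
    - {"dp": [-0.0354,0.0322,0],"rotation": [0,0,0]}
  grip: 0
  force: 20

```text
t: 1.8
eef_pos: [0.3806, -0.3304, 0.2236]
ee_rot: [-3.141, 0.001, -2.885]
force: [0.5, -1.1, 0.8]
width: 0.0133
gripper_force: 0.0
```

Emit:
carry_out:
  commands:
    - {"dp": [-0.0354,0.0322,0],"rotation": [0,0,0]}
    - {"dp": [-0.0354,0.0322,0],"rotation": [0,0,0]}
    - {"dp": [-0.0354,0.0322,0],"rotation": [0,0,0]}
    - {"dp": [-0.0354,0.0322,0],"rotation": [0,0,0]}
    - {"dp": [-0.0354,0.0322,0],"rotation": [0,0,0]}
    - {"dp": [-0.0354,0.0322,0],"rotation": [0,0,0]}
    - {"dp": [-0.0354,0.0322,0],"rotation": [0,0,0]}
    - {"dp": [-0.0354,0.0322,0],"rotation": [0,0,0]}

```text
t: 2.8
eef_pos: [0.5892, -0.0092, 0.2236]
ee_rot: [-3.142, 0.001, -2.885]
force: [0.5, -0.0, 0.9]
width: 0.0001
gripper_force: 0.0
```

Emit:
carry_out:
  commands:
    - {"dp": [0,0,0],"rotation": [0,0,-9]}
    - {"dp": [0,0,0],"rotation": [0,0,-9]}
    - {"dp": [0,0,0],"rotation": [0,0,-9]}
    - {"dp": [0,0,0],"rotation": [0,0,-9]}
    - {"dp": [0,0,0],"rotation": [0,0,-9]}
    - {"dp": [0,0,0],"rotation": [0,0,-9]}
    - {"dp": [0,0,0],"rotation": [0,0,-9]}
    - {"dp": [0,0,0],"rotation": [0,0,-9]}

```text
t: 3.8
eef_pos: [0.5884, -0.0107, 0.2234]
ee_rot: [-3.141, 0.0, -1.623]
force: [-0.3, -0.6, 1.2]
width: 0.0009
gripper_force: 0.0
```

Emit:
carry_out:
  commands:
    - {"dp": [0,0,0.015],"rotation": [0,0,0]}
    - {"dp": [0,0,0.015],"rotation": [0,0,0]}
    - {"dp": [0,0,0.015],"rotation": [0,0,0]}
    - {"dp": [0,0,0.015],"rotation": [0,0,0]}
    - {"dp": [0,0,0.015],"rotation": [0,0,0]}
    - {"dp": [0,0,0.015],"rotation": [0,0,0]}
    - {"dp": [0,0,0.015],"rotation": [0,0,0]}
    - {"dp": [0,0,0.013],"rotation": [0,0,0]}

```text
t: 4.8
eef_pos: [0.5883, -0.0107, 0.1042]
ee_rot: [3.141, -0.0, -1.628]
force: [1.0, 0.4, -0.5]
width: 0.0005
gripper_force: 0.0
```

Run:
```python
from h import *
s=readout.get_state();print(s['eef_pos'],s['ee_rot'],s['force'],s['q'])
p,d=vision.grab_frame('scene')
cv2.imwrite('pics/s1.png',cv2.resize(p[170:340,200:430],(800,591),interpolation=cv2.INTER_CUBIC)[...,::-1])
# rows
for s_,dl in((-.0145,8),(-.0145,4)):
    a=np.radians(dl);r=.065;rad=r*(np.cos(a)-1)-s_*np.sin(a);t=r*np.sin(a)+s_*(np.cos(a)-1);print(dl,'tool x',-t,'y',-rad)
```

```text
[ 0.58829986 -0.01070076  0.10422981] [ 3.14133278e+00 -8.47969582e-05 -1.62821789e+00] [ 0.99916455  0.41117392 -0.48890208] [ 3.13840150e-01  3.21279640e-01 -3.38181749e-01 -1.93062096e-05
 -9.11607873e-01 -3.71249900e-01]
8 tool x -0.009187364565651484 y -0.0013854344321230225
4 tool x -0.004569492064600694 y -0.0008531321361783898
```

View pics/s1.png

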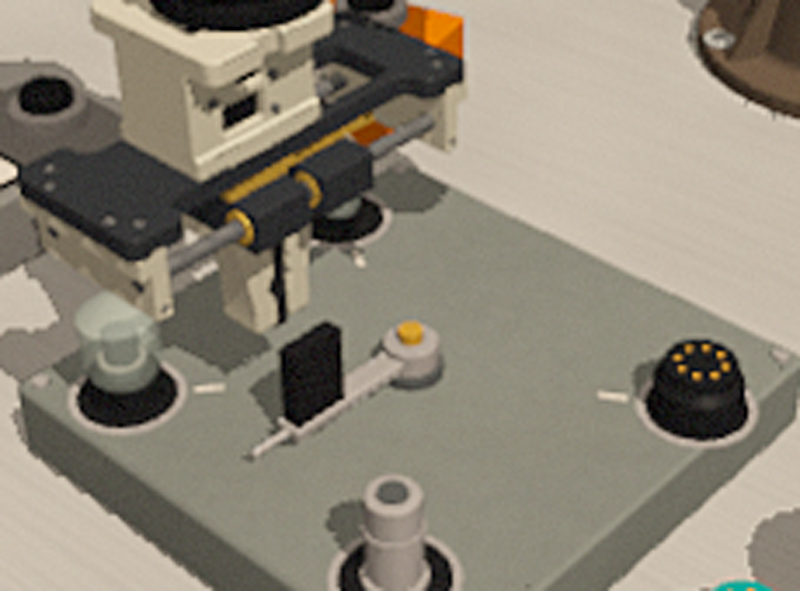

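The picture shows the closed fingers on the -y side of the tab with a gap, before any contact. The gripper's end bracket is near the fat tube, so I check its height before swinging.

Run:
```python
from h import *
s=readout.get_state();t=np.array(s['eef_pos']);M=R.from_euler('xyz',s['ee_rot']).as_matrix()
for n in('scene','top'):
    p,d=vision.grab_frame(n)
    P,uv=cloud(n,d);L=(P-t)@M
    for lo,hi in((-.1,-.07),(-.07,-.03),(-.03,.03),(.03,.07),(.07,.1)):
        k=(L[:,1]>lo)&(L[:,1]<hi)&(abs(L[:,0])<.045)&(P[:,2]>.118)&(P[:,2]<.3);print(n,lo,hi,k.sum(),np.percentile(P[k,2],[0,1,5]).round(3) if k.any() else '')
    k=(abs(L[:,1])<.03)&(abs(L[:,0])<.03)&(L[:,2]>-.03)&(L[:,2]<.03)&(P[:,2]>.075); print('finger',np.percentile(L[k],[2,98],axis=0).round(4) if k.any() else '')
```

```text
scene -0.1 -0.07 1335 [0.171 0.173 0.175]
scene -0.07 -0.03 2392 [0.167 0.174 0.185]
scene -0.03 0.03 2703 [0.118 0.12  0.129]
scene 0.03 0.07 513 [0.178 0.182 0.186]
scene 0.07 0.1 769 [0.172 0.173 0.177]
finger [[-0.0296 -0.0164 -0.0292]
 [ 0.009   0.015   0.0215]]
top -0.1 -0.07 0 
top -0.07 -0.03 0 
top -0.03 0.03 340 [0.194 0.194 0.195]
top 0.03 0.07 771 [0.169 0.172 0.184]
top 0.07 0.1 1019 [0.2   0.208 0.213]
finger
```

Emit:
carry_out:
  commands:
    - {"dp": [-0.0045,0,0],"rotation": [0,0,0]}
    - {"dp": [-0.0045,0,0],"rotation": [0,0,0]}
    - {"dp": [-0.0045,0,0],"rotation": [0,0,0]}
    - {"dp": [-0.0046,-0.00085,0],"rotation": [0,0,-4]}
    - {"dp": [-0.0046,-0.00085,0],"rotation": [0,0,-4]}
    - {"dp": [-0.0046,-0.00085,0],"rotation": [0,0,-4]}
    - {"dp": [-0.0046,-0.00085,0],"rotation": [0,0,-4]}
    - {"dp": [-0.0046,-0.00085,0],"rotation": [0,0,-4]}

```text
t: 5.95
eef_pos: [0.5916, 0.0265, 0.1055]
ee_rot: [-3.141, 0.0, -1.277]
force: [0.9, -0.1, 0.5]
width: 0.0005
gripper_force: 0.0
```

Emit:
carry_out:
  commands:
    - {"dp": [-0.0046,-0.00085,0],"rotation": [0,0,-4]}
    - {"dp": [-0.0046,-0.00085,0],"rotation": [0,0,-4]}
    - {"dp": [-0.0046,-0.00085,0],"rotation": [0,0,-4]}
    - {"dp": [-0.0046,-0.00085,0],"rotation": [0,0,-4]}
    - {"dp": [-0.0046,-0.00085,0],"rotation": [0,0,-4]}
    - {"dp": [-0.0046,-0.00085,0],"rotation": [0,0,-4]}
    - {"dp": [-0.0046,-0.00085,0],"rotation": [0,0,-4]}
    - {"dp": [-0.0046,-0.00085,0],"rotation": [0,0,-4]}

```text
t: 6.95
eef_pos: [0.5788, 0.0611, 0.1055]
ee_rot: [-3.141, -0.0, -0.718]
force: [-0.4, -0.6, -0.3]
width: 0.0001
gripper_force: 0.0
```

```bash
cat > st.py <<'E'
from h import *
s=readout.get_state();t=s['eef_pos'];v=t[:2]-[.5254,.0212]
ph=s['ee_rot'][2]+np.pi/2
er=np.array([np.cos(ph),np.sin(ph)]);et=np.array([-er[1],er[0]])
print('tool phi',ph,'r',v@er,'s',v@et,'z',t[2],'F',s['force'],'q6',s['q'][5])
E
python3 st.py
python3 - <<'E'
from h import *
p,d=vision.grab_frame('scene')
cv2.imwrite('pics/s2.png',cv2.resize(p[170:360,200:440],(758,600),interpolation=cv2.INTER_CUBIC)[...,::-1])
E
```

```text
tool phi 0.852807350623161 r 0.06516276699900998 s -0.013935778596401023 z 0.10553653330182025 F [-0.35793306 -0.59211115 -0.28267145] q6 0.41173225241207645
```

View pics/s2.png

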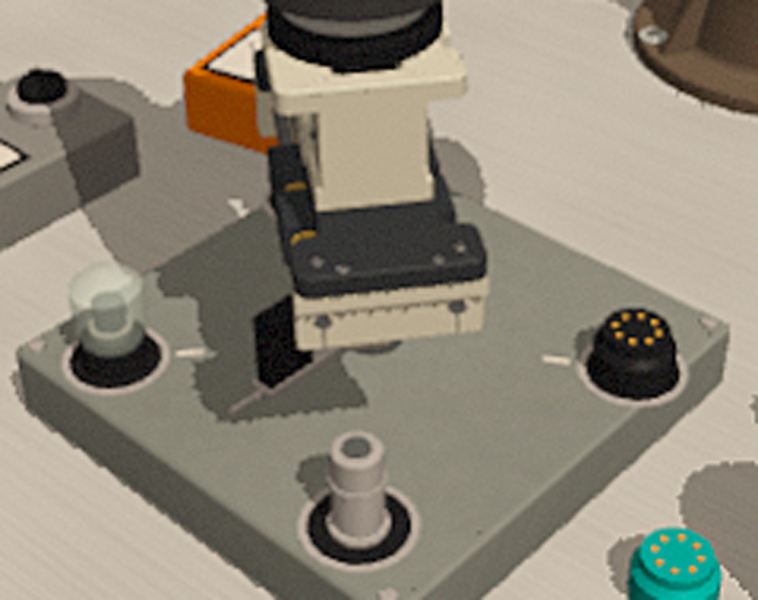

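The picture seems to show the tab still at about its old place, crop (275,345). I check this with depth.

Run:
```python
from h import *
piv=np.array([.5254,.0212])
for n in('scene','top'):
    p,d=vision.grab_frame(n)
    for r in vision.trace('tab_mid',n)[:2]:
        P,_=cloud(n,d,r['pixels']);print(n,r['score'],r['position'],r['pixels'].sum(),np.median(P,0),np.percentile(P,[2,98],axis=0).round(3).tolist())
    P,uv=cloud(n,d);v=P[:,:2]-piv;rr=np.hypot(*v.T);a=np.arctan2(v[:,1],v[:,0])
    k=(rr>.086)&(rr<.105)&(P[:,2]>.057)&(P[:,2]<.07);print('needle',k.sum(),np.median(a[k]) if k.any() else'',uv[k].mean(0) if k.any() else '')
    k=(rr>.045)&(rr<.085)&(P[:,2]>.07)&(P[:,2]<.112);print('tabz',k.sum(),[ (round(b,2),int(((a[k]>b)&(a[k]<b+.15)).sum())) for b in np.arange(-.5,2.5,.15)])
    cv2.imwrite(f'pics/{n}3.png',p[...,::-1])
    print('tip proj',proj(n,np.append(readout.get_state()['eef_pos'][:2],.08)))
```

```text
scene 0.71 [279.2, 289.6] 499 [0.5944629  0.02016582 0.08008289] [[0.559, 0.01, 0.061], [0.616, 0.025, 0.109]]
needle 22 -0.05180793863441224 [276.5        297.36363636]
tabz 332 [(np.float64(-0.5), 0), (np.float64(-0.35), 0), (np.float64(-0.2), 105), (np.float64(-0.05), 223), (np.float64(0.1), 0), (np.float64(0.25), 0), (np.float64(0.4), 0), (np.float64(0.55), 3), (np.float64(0.7), 1), (np.float64(0.85), 0), (np.float64(1.0), 0), (np.float64(1.15), 0), (np.float64(1.3), 0), (np.float64(1.45), 0), (np.float64(1.6), 0), (np.float64(1.75), 0), (np.float64(1.9), 0), (np.float64(2.05), 0), (np.float64(2.2), 0), (np.float64(2.35), 0)]
tip proj [[314.32816217 288.84021068]]
top 0.57 [208.1, 288.9] 105 [0.57496308 0.01587146 0.06750814] [[0.563, 0.011, 0.062], [0.625, 0.023, 0.11]]
needle 19 -0.07554898093563746 [295.94736842 181.10526316]
tabz 70 [(np.float64(-0.5), 0), (np.float64(-0.35), 0), (np.float64(-0.2), 49), (np.float64(-0.05), 21), (np.float64(0.1), 0), (np.float64(0.25), 0), (np.float64(0.4), 0), (np.float64(0.55), 0), (np.float64(0.7), 0), (np.float64(0.85), 0), (np.float64(1.0), 0), (np.float64(1.15), 0), (np.float64(1.3), 0), (np.float64(1.45), 0), (np.float64(1.6), 0), (np.float64(1.75), 0), (np.float64(1.9), 0), (np.float64(2.05), 0), (np.float64(2.2), 0), (np.float64(2.35), 0)]
tip proj [[267.94271805 204.69775963]]
```

View pics/top3.png

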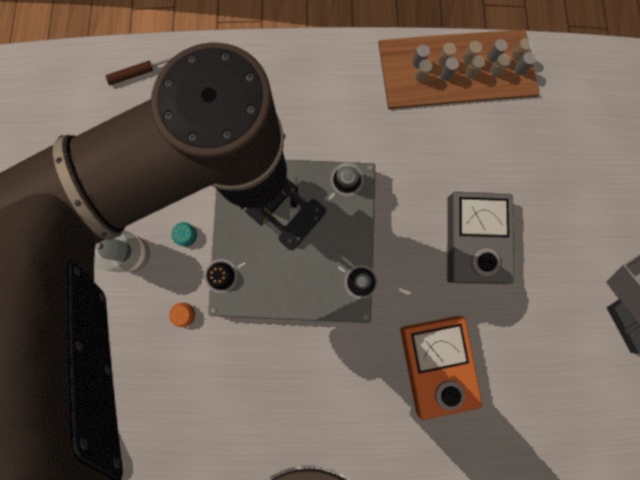

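Run:
```python
from h import *
for z in(.079,.09,.1,.11,.12,.13):print(z,proj('scene',[.5883,-.0107,z]).round(1), onz('scene',[[276.2,261.4]],z).round(4))
```

```text
0.079 [[277.3 274.1]] [[ 0.565 -0.036  0.079]]
0.09 [[276.9 268.8]] [[ 0.5748 -0.0255  0.09  ]]
0.1 [[276.5 264. ]] [[ 0.5837 -0.0159  0.1   ]]
0.11 [[276.1 259.1]] [[ 0.5926 -0.0063  0.11  ]]
0.12 [[275.7 254.1]] [[0.6015 0.0032 0.12  ]]
0.13 [[275.3 249. ]] [[0.6104 0.0128 0.13  ]]
```

Solving the tip's pixels puts the closed fingertips at about z = 0.105, some 25 mm higher than I assumed, so they passed over the tab. I lift, return along the arc, then lower further.

Emit:
carry_out:
  commands:
    - {"dp": [0,0,-0.03],"rotation": [0,0,0]}
    - {"dp": [0.0089,0.00265,0],"rotation": [0,0,8]}
    - {"dp": [0.0089,0.00265,0],"rotation": [0,0,8]}
    - {"dp": [0.0089,0.00265,0],"rotation": [0,0,8]}
    - {"dp": [0.0089,0.00265,0],"rotation": [0,0,8]}
    - {"dp": [0.0089,0.00265,0],"rotation": [0,0,8]}
    - {"dp": [0.0089,0.00265,0],"rotation": [0,0,8]}
    - {"dp": [0.0045,0.0012,0],"rotation": [0,0,4]}

```text
t: 8.2
eef_pos: [0.589, 0.0026, 0.1353]
ee_rot: [-3.142, 0.0, -1.633]
force: [0.9, 0.9, -0.0]
width: 0.0004
gripper_force: 0.0
```

Emit:
carry_out:
  commands:
    - {"dp": [0.007,0,0],"rotation": [0,0,0]}
    - {"dp": [0.007,0,0],"rotation": [0,0,0]}
    - {"dp": [0,0,0.015],"rotation": [0,0,0]}
    - {"dp": [0,0,0.015],"rotation": [0,0,0]}
    - {"dp": [0,0,0.01],"rotation": [0,0,0]}
    - {"dp": [0,0,0.007],"rotation": [0,0,0]}
    - {"dp": [0,0,0],"rotation": [0,0,0]}

```text
t: 9.07
eef_pos: [0.5878, -0.0108, 0.0875]
ee_rot: [3.14, -0.0, -1.628]
force: [0.5, -0.6, -0.4]
width: 0.0006
gripper_force: 0.0
```

```bash
python3 st.py
python3 - <<'E'
from h import *
p,d=vision.grab_frame('scene')
cv2.imwrite('pics/s4.png',cv2.resize(p[170:360,200:440],(758,600),interpolation=cv2.INTER_CUBIC)[...,::-1])
E
```

```text
tool phi -0.0571129590052224 r 0.06416880525941498 s -0.02837437980086427 z 0.08753019256085189 F [ 0.54198898 -0.59460256 -0.44892006] q6 -0.37105814173071155
```

View pics/s4.png

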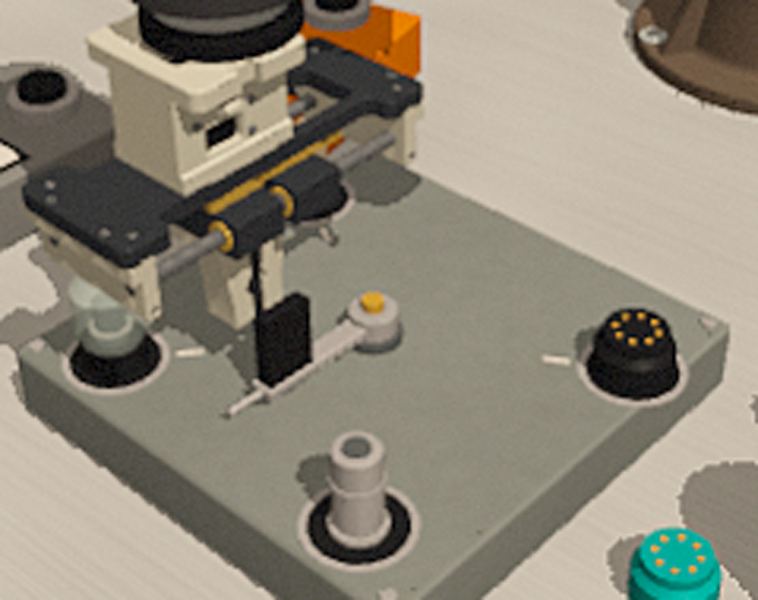

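The fingertips now overlap the tab's height, with the tip at crop (240,322), so z ≈ 0.083. I push.

Emit:
carry_out:
  commands:
    - {"dp": [0,0,0.003],"rotation": [0,0,0]}
    - {"dp": [-0.0045,0,0],"rotation": [0,0,0]}
    - {"dp": [-0.0045,0,0],"rotation": [0,0,0]}
    - {"dp": [-0.0045,0,0],"rotation": [0,0,0]}
    - {"dp": [-0.0046,-0.00085,0],"rotation": [0,0,-4]}
    - {"dp": [-0.0046,-0.00085,0],"rotation": [0,0,-4]}
    - {"dp": [-0.0046,-0.00085,0],"rotation": [0,0,-4]}
    - {"dp": [-0.0046,-0.00085,0],"rotation": [0,0,-4]}

```text
t: 10.12
eef_pos: [0.5918, 0.0212, 0.0855]
ee_rot: [-3.141, -0.001, -1.346]
force: [1.1, -2.8, 0.4]
width: 0.0009
gripper_force: 1.4
```

```bash
python3 st.py
cat > see.py <<'E'
from h import *
piv=np.array([.5254,.0212])
for n in('scene','top'):
    p,d=vision.grab_frame(n)
    for r in vision.trace('tab_mid',n)[:1]:
        P,_=cloud(n,d,r['pixels']);m=np.median(P,0);print(n,r['score'],r['pixels'].sum(),m,np.arctan2(*(m[:2]-piv)[::-1]))
    P,uv=cloud(n,d);v=P[:,:2]-piv;rr=np.hypot(*v.T);a=np.arctan2(v[:,1],v[:,0])
    for nm,k in(('needle',(rr>.084)&(rr<.106)&(P[:,2]>.057)&(P[:,2]<.07)),('tabtop',(rr>.048)&(rr<.083)&(P[:,2]>.098)&(P[:,2]<.113))):
        if k.any(): print(nm,k.sum(),'ang',np.percentile(a[k],[5,50,95]).round(3),'mean pt ang',np.arctan2(*v[k].mean(0)[::-1]).round(3))
E
python3 see.py
```

```text
tool phi 0.2244789443021884 r 0.06478217308050281 s -0.014779418115297737 z 0.0854966941238137 F [ 1.14456343 -2.83145363  0.40996101] q6 -0.14209813428724108
scene 0.57 772 [0.57884322 0.03722734 0.07167415] 0.2913601704772398
needle 23 ang [0.233 0.256 0.273] mean pt ang 0.255
tabtop 252 ang [0.022 0.201 0.327] mean pt ang 0.194
top 0.47 107 [0.55773744 0.0278075  0.0662823 ] 0.20155524258722093
```

The arm is turning (needle at 0.25 rad). I continue.

Emit:
carry_out:
  commands:
    - {"dp": [-0.0046,-0.00085,0],"rotation": [0,0,-4]}
    - {"dp": [-0.0046,-0.00085,0],"rotation": [0,0,-4]}
    - {"dp": [-0.0046,-0.00085,0],"rotation": [0,0,-4]}
    - {"dp": [-0.0046,-0.00085,0],"rotation": [0,0,-4]}
    - {"dp": [-0.0046,-0.00085,0],"rotation": [0,0,-4]}
    - {"dp": [-0.0046,-0.00085,0],"rotation": [0,0,-4]}
    - {"dp": [-0.0046,-0.00085,0],"rotation": [0,0,-4]}
    - {"dp": [-0.0046,-0.00085,0],"rotation": [0,0,-4]}

```text
t: 11.32
eef_pos: [0.5815, 0.0566, 0.0854]
ee_rot: [-3.141, -0.001, -0.79]
force: [1.1, -2.6, -1.3]
width: 0.0004
gripper_force: 1.3
```

Emit:
carry_out:
  commands:
    - {"dp": [-0.0046,-0.00085,0],"rotation": [0,0,-4]}
    - {"dp": [-0.0046,-0.00085,0],"rotation": [0,0,-4]}
    - {"dp": [-0.0046,-0.00085,0],"rotation": [0,0,-4]}
    - {"dp": [-0.0046,-0.00085,0],"rotation": [0,0,-4]}
    - {"dp": [-0.0046,-0.00085,0],"rotation": [0,0,-4]}
    - {"dp": [-0.0046,-0.00085,0],"rotation": [0,0,-4]}
    - {"dp": [-0.0046,-0.00085,0],"rotation": [0,0,-4]}
    - {"dp": [-0.0046,-0.00085,0],"rotation": [0,0,-4]}

```text
t: 12.32
eef_pos: [0.5541, 0.0815, 0.0854]
ee_rot: [-3.141, -0.001, -0.231]
force: [3.3, -0.9, -0.8]
width: 0.0005
gripper_force: 1.3
```

```bash
python3 st.py; python3 see.py
```

```text
tool phi 1.3397389654245022 r 0.06522419097392183 s -0.01409985708254409 z 0.08542288927655178 F [ 3.32212591 -0.91047733 -0.80174659] q6 0.843895566303523
scene 0.92 419 [0.53877791 0.08559447 0.06979459] 1.3659606330176624
needle 28 ang [1.355 1.369 1.388] mean pt ang 1.37
tabtop 175 ang [0.897 1.031 1.349] mean pt ang 1.098
```

Emit:
carry_out:
  commands:
    - {"dp": [-0.0046,-0.00085,0],"rotation": [0,0,-4]}
    - {"dp": [-0.0046,-0.00085,0],"rotation": [0,0,-4]}
    - {"dp": [-0.0046,-0.00085,0],"rotation": [0,0,-4]}
    - {"dp": [-0.0046,-0.00085,0],"rotation": [0,0,-4]}
    - {"dp": [-0.0046,-0.00085,0],"rotation": [0,0,-4]}
    - {"dp": [-0.0046,-0.00085,0],"rotation": [0,0,-4]}
    - {"dp": [-0.0035,-0.0006,0],"rotation": [0,0,-3]}
    - {"dp": [0,0,0],"rotation": [0,0,0]}

```text
t: 13.52
eef_pos: [0.5231, 0.088, 0.0854]
ee_rot: [-3.141, -0.0, 0.238]
force: [0.3, 1.3, -0.1]
width: 0.0008
gripper_force: 0.7
```

```bash
python3 st.py; python3 see.py
```

```text
tool phi 1.8083133342624342 r 0.06544588848355683 s -0.013450907611168551 z 0.08536246288703042 F [ 0.25783904  1.27134836 -0.09859733] q6 1.271983974335961
scene 0.77 531 [0.51831074 0.04745581 0.06690397] 1.8345149354717591
needle 30 ang [1.826 1.85  1.871] mean pt ang 1.849
tabtop 173 ang [1.37  1.487 1.84 ] mean pt ang 1.522
top 0.57 24 [0.51610387 0.02095308 0.06951595] -3.1150376213870747
```

Emit:
carry_out:
  commands:
    - {"dp": [-0.0035,-0.0006,0],"rotation": [0,0,-3]}
    - {"dp": [-0.0035,-0.0006,0],"rotation": [0,0,-3]}
    - {"dp": [-0.0035,-0.0006,0],"rotation": [0,0,-3]}
    - {"dp": [0,0,0],"rotation": [0,0,0]}
    - {"dp": [0,0,0],"rotation": [0,0,0]}

```text
t: 14.35
eef_pos: [0.5125, 0.0865, 0.0853]
ee_rot: [3.142, -0.0, 0.395]
force: [2.3, 2.0, 0.4]
width: 0.0006
gripper_force: 0.8
```

```bash
python3 st.py; python3 see.py
python3 - <<'E'
from h import *
for n in('scene','top'):
    p,d=vision.grab_frame(n);np.savez(n+'5.npz',p=p,d=d);P,uv=cloud(n,d)
    for nm,c0,zz in(('adapter',(.462,.145),.062),('hub',(.5254,.0212),.066)):
        A=P[(np.hypot(P[:,0]-c0[0],P[:,1]-c0[1])<.03)&(P[:,2]>zz)&(P[:,2]<.085)]
        if len(A):print(n,nm,A.mean(0),cv2.minEnclosingCircle((A[:,:2]*1000).astype(np.float32)),len(A))
    x0,y0=((290,220) if n=='scene' else (190,200))
    cv2.imwrite(f'pics/{n}5.png',cv2.resize(p[y0:y0+112,x0:x0+150],(750,560),interpolation=cv2.INTER_CUBIC)[...,::-1])
E
```

```text
tool phi 1.9657274371480264 r 0.06527626263615072 s -0.013242379400262095 z 0.08531241095399691 F [2.30389498 1.96942862 0.43553936] q6 1.4204744054717084
scene 0.7 496 [0.51585951 0.04220088 0.066734  ] 1.9972119190226623
needle 29 ang [1.997 2.01  2.034] mean pt ang 2.012
tabtop 168 ang [1.537 1.645 1.856] mean pt ang 1.657
top 0.44 95 [0.51345407 0.02922782 0.06843594] 2.5498980756632466
scene adapter [0.46589156 0.14834731 0.07394293] ((460.72491455078125, 145.6896514892578), 22.173503875732422) 502
scene hub [0.52493508 0.02628088 0.07055891] ((520.2041015625, 28.342823028564453), 21.094820022583008) 184
top adapter [0.45640589 0.14098113 0.07532294] ((461.3695373535156, 144.96055603027344), 21.48931121826172) 353
top hub [0.51673046 0.02484961 0.06927571] ((514.069580078125, 27.84125518798828), 19.091215133666992) 63
```

View pics/scene5.png

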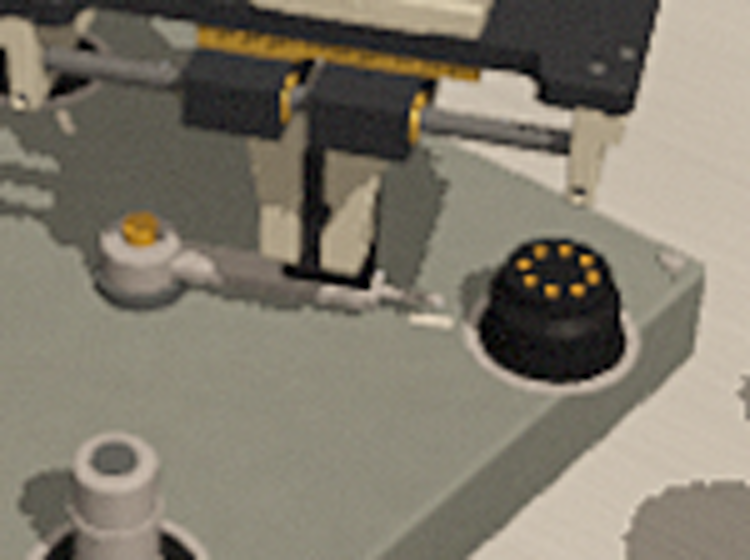

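The picture shows the fingertips on the right face of the tab, with the needle tip at crop (440,303) heading just short of the adapter (552,300). I give a small nudge, then back off clear of the tab, lift and go over the key, so both cameras see the arm.

Emit:
carry_out:
  commands:
    - {"dp": [-0.0017,-0.0003,0],"rotation": [0,0,-1.5]}
    - {"dp": [0,0,0],"rotation": [0,0,0]}
    - {"dp": [0,0,0],"rotation": [0,0,0]}
    - {"dp": [0.01,0,0],"rotation": [0,0,0]}
    - {"dp": [0.015,0,0],"rotation": [0,0,0]}
    - {"dp": [0,0,-0.05],"rotation": [0,0,0]}
    - {"dp": [0,0,-0.05],"rotation": [0,0,0]}
    - {"dp": [0,0,-0.03],"rotation": [0,0,0]}

```text
t: 15.65
eef_pos: [0.5348, 0.0967, 0.2178]
ee_rot: [3.141, -0.002, 0.423]
force: [-0.5, -0.1, -0.8]
width: 0.0007
gripper_force: 0.0
```

Emit:
carry_out:
  commands:
    - {"dp": [-0.0267,0.0438,0],"rotation": [0,0,0]}
    - {"dp": [-0.0267,0.0438,0],"rotation": [0,0,0]}
    - {"dp": [-0.0267,0.0438,0],"rotation": [0,0,0]}
    - {"dp": [-0.0267,0.0438,0],"rotation": [0,0,0]}
    - {"dp": [-0.0267,0.0438,0],"rotation": [0,0,0]}
    - {"dp": [-0.0267,0.0438,0],"rotation": [0,0,0]}
    - {"dp": [-0.0267,0.0438,0],"rotation": [0,0,0]}
    - {"dp": [-0.0267,0.0438,0],"rotation": [0,0,0]}

```text
t: 16.65
eef_pos: [0.4825, -0.3128, 0.2151]
ee_rot: [-3.141, 0.001, 0.423]
force: [0.9, 0.6, -0.3]
width: 0.0004
gripper_force: 0.0
```

```bash
python3 st.py
cat > fin.py <<'E'
from h import *
from scipy.optimize import least_squares
A=np.array([.7,-.7,-2.1,2.1])
S={'top':[[.6364,.1058],[.6272,-.0746],[.4496,-.0961],[.4618,.1453]],'scene':[[.6361,.1057],[.6260,-.0715],[.4498,-.0942],[.4613,.1455]]}
for n in S:
    p,d=vision.grab_frame(n);np.savez(n+'6.npz',p=p,d=d);P,uv=cloud(n,d)
    r=least_squares(lambda v:(v[:2]+.14*np.c_[np.cos(A+v[2]),np.sin(A+v[2])]-np.array(S[n])).ravel(),[.52,.02,0]).x
    ad=P[(np.hypot(P[:,0]-.462,P[:,1]-.145)<.04)&(P[:,2]>.071)&(P[:,2]<.085)];ad=np.array(cv2.minEnclosingCircle((ad[:,:2]*1000).astype(np.float32))[0])/1000
    v=P[:,:2]-r[:2];rr=np.hypot(*v.T);a=np.arctan2(v[:,1],v[:,0])
    hb=P[(rr<.03)&(P[:,2]>.073)&(P[:,2]<.08)];print(n,'piv',r,'adapter',ad,'target',np.arctan2(*(ad-r[:2])[::-1]),'hub',hb.mean(0) if len(hb) else '')
    for nm,k in(('needle',(rr>.084)&(rr<.106)&(P[:,2]>.057)&(P[:,2]<.07)),('plate',(rr>.02)&(rr<.048)&(P[:,2]>.06)&(P[:,2]<.07)),('tabtop',(rr>.048)&(rr<.083)&(P[:,2]>.104)&(P[:,2]<.112))):
        k&=abs(a-2)<.4
        if k.any(): print(nm,k.sum(),'mean pt ang',np.arctan2(*v[k].mean(0)[::-1]).round(4),v[k].mean(0).round(4))
E
python3 fin.py
python3 - <<'E'
from h import *
p=np.load('top6.npz')['p'];p=p[190:302,190:340]
cv2.imwrite('pics/top6.png',np.clip(cv2.resize(p,(750,560),interpolation=cv2.INTER_CUBIC)*1.6,0,255).astype(np.uint8)[...,::-1])
E
```

```text
tool phi 1.9933085986933055 r -0.28707304413079926 s 0.17608282716894066 z 0.21509007816772546 F [ 0.9425441   0.55374192 -0.27042256] q6 2.228315172648223
top piv [ 0.52557377  0.02102459 -0.05082408] adapter [0.46159576 0.14434442] target 2.0493685272919238 hub [0.52473588 0.02086654 0.0757744 ]
needle 25 mean pt ang 2.0208 [-0.0406  0.0841]
plate 135 mean pt ang 2.0095 [-0.0143  0.0305]
tabtop 117 mean pt ang 2.0219 [-0.0281  0.058 ]
scene piv [ 0.52512314  0.022287   -0.05013163] adapter [0.45982428 0.14537993] target 2.0585328800914775 hub [0.52494007 0.02110328 0.07597048]
needle 29 mean pt ang 2.0455 [-0.0427  0.0831]
plate 118 mean pt ang 2.0201 [-0.0148  0.0306]
tabtop 108 mean pt ang 2.041 [-0.0291  0.0573]
```

View pics/top6.png

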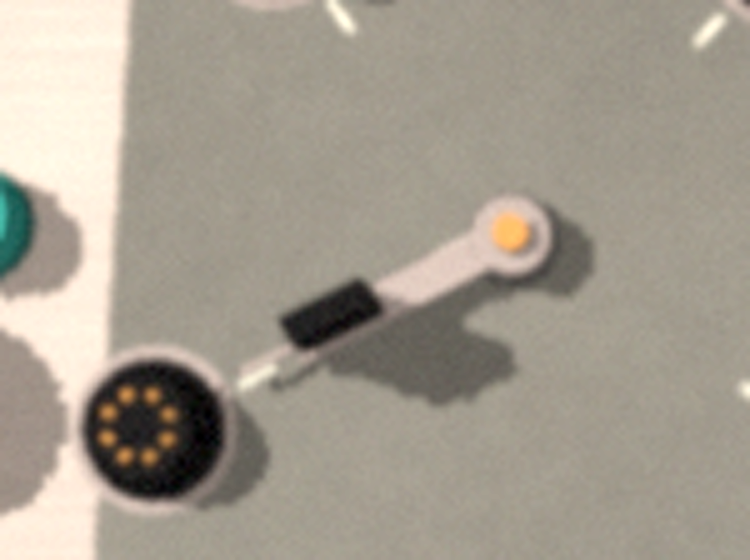

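The top view shows the needle pointing just to the upper side of the adapter's middle, about 0.02–0.03 rad short in both cameras. There is plenty of time, so I go back and nudge it.

Emit:
carry_out:
  commands:
    - {"dp": [0.0267,-0.0438,0],"rotation": [0,0,0]}
    - {"dp": [0.0267,-0.0438,0],"rotation": [0,0,0]}
    - {"dp": [0.0267,-0.0438,0],"rotation": [0,0,0]}
    - {"dp": [0.0267,-0.0438,0],"rotation": [0,0,0]}
    - {"dp": [0.0267,-0.0438,0],"rotation": [0,0,0]}
    - {"dp": [0.0267,-0.0438,0],"rotation": [0,0,0]}
    - {"dp": [0.0267,-0.0438,0],"rotation": [0,0,0]}
    - {"dp": [0.0267,-0.0438,0],"rotation": [0,0,0]}

```text
t: 17.75
eef_pos: [0.5338, 0.0985, 0.2153]
ee_rot: [3.141, 0.0, 0.423]
force: [0.7, -0.4, -0.4]
width: 0.0005
gripper_force: 0.0
```

Emit:
carry_out:
  commands:
    - {"dp": [0,0,0.05],"rotation": [0,0,0]}
    - {"dp": [0,0,0.05],"rotation": [0,0,0]}
    - {"dp": [0,0,0.03],"rotation": [0,0,0]}
    - {"dp": [-0.012,0,0],"rotation": [0,0,0]}
    - {"dp": [-0.01,0,0],"rotation": [0,0,0]}
    - {"dp": [-0.003,0,0],"rotation": [0,0,0]}
    - {"dp": [-0.001,0,0],"rotation": [0,0,0]}
    - {"dp": [0,0,0],"rotation": [0,0,0]}

```text
t: 18.75
eef_pos: [0.5108, 0.0862, 0.0863]
ee_rot: [-3.142, -0.003, 0.423]
force: [1.2, 0.1, 1.6]
width: 0.0005
gripper_force: 0.8
```

```bash
python3 st.py; python3 fin.py|grep -A2 scene
```

```text
tool phi 1.9937065290472678 r 0.06526976434299069 s -0.013312226336900355 z 0.0863354227916395 F [1.22644802 0.06603664 1.5815819 ] q6 1.44672763229783
scene piv [ 0.52512314  0.022287   -0.05013163] adapter [0.46002124 0.14683513] target 2.0524423159176317 hub [0.52488416 0.02126842 0.07569702]
needle 29 mean pt ang 2.0466 [-0.0428  0.083 ]
plate 119 mean pt ang 2.0168 [-0.0145  0.0302]
```

At contact and essentially unchanged. I nudge 1.5 mm more.

Emit:
carry_out:
  commands:
    - {"dp": [-0.0008,0,0],"rotation": [0,0,0]}
    - {"dp": [-0.0008,0,0],"rotation": [0,0,-1]}
    - {"dp": [0,0,0],"rotation": [0,0,0]}
    - {"dp": [0,0,0],"rotation": [0,0,0]}

```text
t: 19.35
eef_pos: [0.5083, 0.0851, 0.0852]
ee_rot: [-3.142, 0.0, 0.44]
force: [1.8, 2.1, 1.6]
width: 0.0007
gripper_force: 1.2
```

```bash
python3 st.py; python3 fin.py|grep -A2 scene
```

```text
tool phi 2.01085320478189 r 0.0650865629619797 s -0.011771232389466086 z 0.08524376569660017 F [1.78016162 2.10227043 1.63882601] q6 1.4637056278728415
scene piv [ 0.52512314  0.022287   -0.05013163] adapter [0.46065833 0.14527391] target 2.053584566146979 hub [0.52475228 0.02082279 0.07586334]
needle 27 mean pt ang 2.0882 [-0.0463  0.0813]
plate 120 mean pt ang 2.0602 [-0.0158  0.0296]
```

Emit:
carry_out:
  commands:
    - {"dp": [0.01,0,0],"rotation": [0,0,0]}
    - {"dp": [0.016,0,0],"rotation": [0,0,0]}
    - {"dp": [0,0,-0.05],"rotation": [0,0,0]}
    - {"dp": [0,0,-0.05],"rotation": [0,0,0]}
    - {"dp": [0,0,-0.03],"rotation": [0,0,0]}

```text
t: 20.08
eef_pos: [0.5331, 0.0965, 0.2176]
ee_rot: [3.141, -0.002, 0.44]
force: [0.6, 0.6, 0.2]
width: 0.0006
gripper_force: 0.0
```

Emit:
carry_out:
  commands:
    - {"dp": [-0.0276,0.0433,0],"rotation": [0,0,0]}
    - {"dp": [-0.0276,0.0433,0],"rotation": [0,0,0]}
    - {"dp": [-0.0276,0.0433,0],"rotation": [0,0,0]}
    - {"dp": [-0.0276,0.0433,0],"rotation": [0,0,0]}
    - {"dp": [-0.0276,0.0433,0],"rotation": [0,0,0]}
    - {"dp": [-0.0276,0.0433,0],"rotation": [0,0,0]}
    - {"dp": [-0.0276,0.0433,0],"rotation": [0,0,0]}
    - {"dp": [-0.0276,0.0433,0],"rotation": [0,0,0]}

```text
t: 21.08
eef_pos: [0.4797, -0.3133, 0.215]
ee_rot: [-3.141, 0.001, 0.44]
force: [-0.1, 0.1, 0.1]
width: 0.0002
gripper_force: 0.0
```

```bash
python3 fin.py
python3 - <<'E'
from h import *
# independent of depth: adapter black disc & hub in image, tab dark rect in the top picture
for n in('top','scene'):
    z=np.load(n+'6.npz');p,d=z['p'],z['d'];g=p.mean(2);P,uv=cloud(n,d)
    def sel(c,rad,lo,hi): return uv[(np.hypot(P[:,0]-c[0],P[:,1]-c[1])<rad)&(P[:,2]>lo)&(P[:,2]<hi)]
    # gold hub button centroid
    u=sel((.5248,.021),.014,.06,.1); c=p[u[:,1],u[:,0]].astype(int); o=u[(c[:,0]-c[:,2])>60]; H=onz(n,[o.mean(0)],.078)[0]
    # gold pins centroid on adapter
    u=sel((.461,.145),.03,.06,.1); c=p[u[:,1],u[:,0]].astype(int); o2=u[(c[:,0]-c[:,2])>35]; A=onz(n,[cv2.minEnclosingCircle(o2.astype(np.float32))[0]],.079)[0]
    print(n,'hub btn',H.round(4),len(o),'pins',A.round(4),len(o2),'target',np.arctan2(A[1]-H[1],A[0]-H[0]).round(4))
    v=P[:,:2]-H[:2];rr=np.hypot(*v.T);a=np.arctan2(v[:,1],v[:,0])
    for nm,k in(('needle',(rr>.084)&(rr<.106)&(P[:,2]>.057)&(P[:,2]<.07)),('tabtop',(rr>.048)&(rr<.083)&(P[:,2]>.104)&(P[:,2]<.112))):
        k&=abs(a-2)<.4;print(nm,np.arctan2(*v[k].mean(0)[::-1]).round(4))
E
```

```text
top piv [ 0.52557377  0.02102459 -0.05082408] adapter [0.46200928 0.14534622] target 2.04343565204724 hub [0.52508573 0.0201659  0.07574391]
needle 28 mean pt ang 2.0682 [-0.0448  0.0825]
plate 137 mean pt ang 2.0551 [-0.0158  0.03  ]
tabtop 125 mean pt ang 2.0674 [-0.0307  0.0567]
scene piv [ 0.52512314  0.022287   -0.05013163] adapter [0.460439   0.14484074] target 2.0564375714130056 hub [0.52500537 0.02137694 0.07582349]
needle 26 mean pt ang 2.088 [-0.0464  0.0816]
plate 118 mean pt ang 2.0654 [-0.0161  0.0299]
tabtop 108 mean pt ang 2.0874 [-0.0317  0.0558]
top hub btn [0.5255 0.0211 0.078 ] 39 pins [0.4618 0.1461 0.079 ] 62 target 2.0418
needle 2.0679
tabtop 2.0669
scene hub btn [0.5277 0.0249 0.078 ] 47 pins [0.4608 0.1461 0.079 ] 59 target 2.0747
needle 2.1262
tabtop 2.1423
```

Both cameras now show about 0.025 rad of overshoot. I take it back with a gentle nudge from the other side of the tab.

Emit:
carry_out:
  commands:
    - {"dp": [0.0276,-0.0433,0],"rotation": [0,0,0]}
    - {"dp": [0.0276,-0.0433,0],"rotation": [0,0,0]}
    - {"dp": [0.0276,-0.0433,0],"rotation": [0,0,0]}
    - {"dp": [0.0276,-0.0433,0],"rotation": [0,0,0]}
    - {"dp": [0.0276,-0.0433,0],"rotation": [0,0,0]}
    - {"dp": [0.0276,-0.0433,0],"rotation": [0,0,0]}
    - {"dp": [0.0276,-0.0433,0],"rotation": [0,0,0]}
    - {"dp": [0.0276,-0.0433,0],"rotation": [0,0,0]}

```text
t: 22.18
eef_pos: [0.5321, 0.0983, 0.2152]
ee_rot: [3.142, 0.001, 0.44]
force: [1.2, 0.3, 0.2]
width: 0.0006
gripper_force: 0.0
```

Emit:
carry_out:
  commands:
    - {"dp": [-0.034,0,0],"rotation": [0,0,-1]}
    - {"dp": [-0.034,0,0],"rotation": [0,0,-1]}
    - {"dp": [0,0,0],"rotation": [0,0,0]}
    - {"dp": [0,0,0.04],"rotation": [0,0,0]}
    - {"dp": [0,0,0.04],"rotation": [0,0,0]}
    - {"dp": [0,0,0.03],"rotation": [0,0,0]}
    - {"dp": [0,0,0.02],"rotation": [0,0,0]}
    - {"dp": [0,0,0],"rotation": [0,0,0]}

```text
t: 23.18
eef_pos: [0.4703, 0.0665, 0.0838]
ee_rot: [3.141, 0.004, 0.475]
force: [0.2, -0.1, 1.3]
width: 0.0004
gripper_force: 0.0
```

Emit:
carry_out:
  commands:
    - {"dp": [0.005,0,0],"rotation": [0,0,0]}
    - {"dp": [0.003,0,0],"rotation": [0,0,0]}
    - {"dp": [0.001,0,0],"rotation": [0,0,0]}
    - {"dp": [0,0,0],"rotation": [0,0,0]}
    - {"dp": [0,0,0],"rotation": [0,0,0]}

```text
t: 23.8
eef_pos: [0.4788, 0.0709, 0.0855]
ee_rot: [-3.142, -0.001, 0.475]
force: [0.2, -0.4, 0.6]
width: 0.0004
gripper_force: 0.0
```

```bash
python3 st.py; python3 fin.py|grep -A3 scene
```

```text
tool phi 2.0457853139325755 r 0.06548263291515272 s 0.018731907641176087 z 0.08552835584074807 F [ 0.24692266 -0.3731778   0.60601304] q6 1.4913440127107875
scene piv [ 0.52512314  0.022287   -0.05013163] adapter [0.46078238 0.14509828] target 2.0533801632256052 hub [0.52490907 0.02107547 0.07593816]
needle 28 mean pt ang 2.0805 [-0.0453  0.0811]
plate 120 mean pt ang 2.0511 [-0.0157  0.0302]
tabtop 163 mean pt ang 2.124 [-0.0338  0.0547]
```

Emit:
carry_out:
  commands:
    - {"dp": [0.0015,0,0],"rotation": [0,0,0]}
    - {"dp": [0.001,0,0],"rotation": [0,0,0]}
    - {"dp": [0,0,0],"rotation": [0,0,0]}
    - {"dp": [0,0,0],"rotation": [0,0,0]}

```text
t: 24.4
eef_pos: [0.4806, 0.0718, 0.0851]
ee_rot: [-3.142, 0.0, 0.475]
force: [-1.4, -0.4, 0.6]
width: 0.0004
gripper_force: 0.9
```

```bash
python3 st.py; python3 fin.py|grep -A2 scene
```

```text
tool phi 2.045585674290029 r 0.0654936303655611 s 0.01671879962120458 z 0.08514377212547712 F [-1.44482964 -0.38072795  0.58630713] q6 1.4917231688562647
scene piv [ 0.52512314  0.022287   -0.05013163] adapter [0.46052875 0.14504578] target 2.055175433674497 hub [0.52461697 0.02082223 0.07563563]
needle 27 mean pt ang 2.056 [-0.0434  0.0823]
plate 122 mean pt ang 2.0241 [-0.0149  0.0306]
```

Emit:
carry_out:
  commands:
    - {"dp": [-0.008,0,0],"rotation": [0,0,0]}
    - {"dp": [-0.012,0,0],"rotation": [0,0,0]}
    - {"dp": [0,0,-0.04],"rotation": [0,0,0]}
    - {"dp": [0,0,-0.05],"rotation": [0,0,0]}
    - {"dp": [0,0,-0.04],"rotation": [0,0,0]}

```text
t: 25.12
eef_pos: [0.4626, 0.0624, 0.2173]
ee_rot: [3.142, -0.002, 0.475]
force: [1.5, 0.8, 0.2]
width: 0.0002
gripper_force: 0.0
```

Emit:
carry_out:
  commands:
    - {"dp": [-0.0195,0.0424,0],"rotation": [0,0,0]}
    - {"dp": [-0.0195,0.0424,0],"rotation": [0,0,0]}
    - {"dp": [-0.0195,0.0424,0],"rotation": [0,0,0]}
    - {"dp": [-0.0195,0.0424,0],"rotation": [0,0,0]}
    - {"dp": [-0.0195,0.0424,0],"rotation": [0,0,0]}
    - {"dp": [-0.0195,0.0424,0],"rotation": [0,0,0]}
    - {"dp": [-0.0195,0.0424,0],"rotation": [0,0,0]}
    - {"dp": [-0.0195,0.0424,0],"rotation": [0,0,0]}

```text
t: 26.12
eef_pos: [0.4787, -0.3117, 0.2154]
ee_rot: [3.141, -0.0, 0.475]
force: [1.0, 1.1, 0.1]
width: 0.0003
gripper_force: 0.0
```

```bash
python3 fin.py
python3 - <<'E'
from h import *
for n in('top','scene'):
    z=np.load(n+'0.npz');p,d=z['p'],z['d'];P,uv=cloud(n,d)
    k=(np.hypot(P[:,0]-.479,P[:,1]+.310)<.024)&(P[:,2]>.066)&(p[uv[:,1],uv[:,0]].mean(1)<60)
    print(n,'key',cv2.minEnclosingCircle((P[k,:2]*1000).astype(np.float32)),P[k].mean(0))
E
```

```text
top piv [ 0.52557377  0.02102459 -0.05082408] adapter [0.46246268 0.14551889] target 2.039980223938895 hub [0.52539842 0.02057857 0.07627075]
needle 30 mean pt ang 2.0323 [-0.0419  0.0842]
plate 140 mean pt ang 2.018 [-0.0147  0.0306]
tabtop 127 mean pt ang 2.0303 [-0.0286  0.0578]
scene piv [ 0.52512314  0.022287   -0.05013163] adapter [0.46046738 0.14557114] target 2.053808232411808 hub [0.52460152 0.0211753  0.07585908]
needle 27 mean pt ang 2.0568 [-0.0434  0.0822]
plate 119 mean pt ang 2.0277 [-0.015   0.0304]
tabtop 103 mean pt ang 2.0525 [-0.0298  0.0569]
top key ((478.715576171875, -310.3570251464844), 17.445405960083008) [ 0.47887964 -0.30981556  0.07177035]
scene key ((479.43377685546875, -310.24114990234375), 17.4154109954834) [ 0.4806076  -0.30729336  0.06986513]
```

The arm is now within about 0.01 rad of the target in both cameras. Now the key: fast descent, then small steps while watching force.

Emit:
carry_out:
  commands:
    - {"dp": [0,0,0.04],"rotation": [0,0,0]}
    - {"dp": [0,0,0.04],"rotation": [0,0,0]}
    - {"dp": [0,0,0.025],"rotation": [0,0,0]}
    - {"dp": [0,0,0.01],"rotation": [0,0,0]}
    - {"dp": [0,0,0.008],"rotation": [0,0,0]}
    - {"dp": [0,0,0.006],"rotation": [0,0,0]}
    - {"dp": [0,0,0],"rotation": [0,0,0]}

```text
t: 27.1
eef_pos: [0.4795, -0.3102, 0.0865]
ee_rot: [3.141, -0.0, 0.475]
force: [-0.1, -0.1, 0.5]
width: 0.0002
gripper_force: 0.0
```

Emit:
carry_out:
  commands:
    - {"dp": [0,0,0.003],"rotation": [0,0,0]}
    - {"dp": [0,0,0.003],"rotation": [0,0,0]}
    - {"dp": [0,0,0],"rotation": [0,0,0]}

```text
t: 27.48
eef_pos: [0.4793, -0.3102, 0.0801]
ee_rot: [-3.141, 0.0, 0.475]
force: [1.0, 0.8, 0.5]
width: 0.0003
gripper_force: 0.0
```

```bash
python3 st.py
python3 - <<'E'
from h import *
p,d=vision.grab_frame('scene')
u=proj('scene',[.479,-.31,.07])[0].astype(int);print(u)
cv2.imwrite('pics/s7.png',cv2.resize(p[u[1]-60:u[1]+50,u[0]-75:u[0]+75],(750,550),interpolation=cv2.INTER_CUBIC)[...,::-1])
E
```

```text
tool phi 2.045694735154477 r -0.27366306558565007 s 0.19258739790654034 z 0.08010053245066147 F [0.98755515 0.7610497  0.47468928] q6 2.277627452354493
[212 196]
```

Emit:
carry_out:
  commands:
    - {"dp": [0,0,0.003],"rotation": [0,0,0]}
    - {"dp": [0,0,0.002],"rotation": [0,0,0]}
    - {"dp": [0,0,0],"rotation": [0,0,0]}

```text
t: 27.9
eef_pos: [0.4792, -0.3102, 0.075]
ee_rot: [-3.141, 0.0, 0.475]
force: [0.3, 0.4, 0.2]
width: 0.0007
gripper_force: 0.0
```

Emit:
carry_out:
  commands:
    - {"dp": [0,0,0.002],"rotation": [0,0,0]}
    - {"dp": [0,0,0.002],"rotation": [0,0,0]}
    - {"dp": [0,0,0],"rotation": [0,0,0]}

```text
t: 28.28
eef_pos: [0.4793, -0.3102, 0.0711]
ee_rot: [-3.141, 0.0, 0.475]
force: [0.5, 0.3, 0.2]
width: 0.0008
gripper_force: 0.0
```

Emit:
carry_out:
  commands:
    - {"dp": [0,0,0.0015],"rotation": [0,0,0]}
    - {"dp": [0,0,0.0015],"rotation": [0,0,0]}
    - {"dp": [0,0,0],"rotation": [0,0,0]}

```text
t: 28.65
eef_pos: [0.4795, -0.3103, 0.0683]
ee_rot: [3.141, -0.0, 0.475]
force: [0.2, 0.8, 2.3]
width: 0.0004
gripper_force: 0.9
```

Run:
```python
from h import *
p,d=vision.grab_frame('scene')
cv2.imwrite('pics/s8.png',cv2.resize(p[136:246,137:287],(750,550),interpolation=cv2.INTER_CUBIC)[...,::-1])
```

```text
(no output)
```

View pics/s8.png

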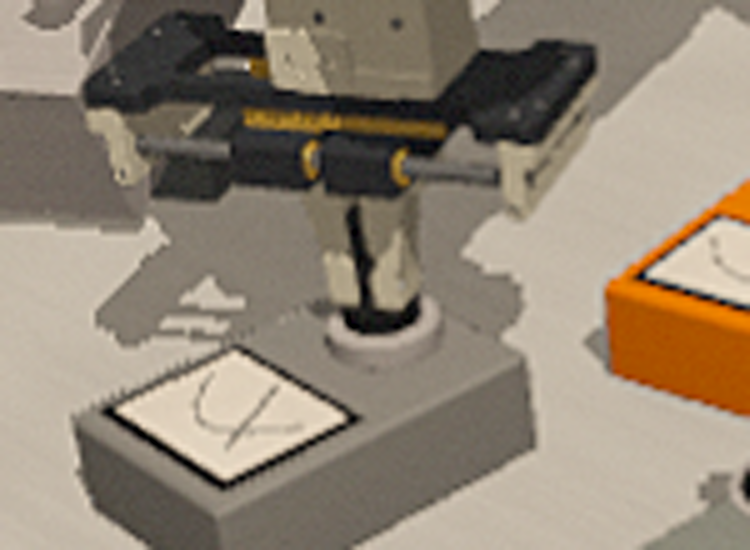

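The fingertips are on the key, with contact at about z = 0.069 and 2.3 N. That was my eleventh view, one over the limit, so I take no more and finish by force.

Emit:
carry_out:
  commands:
    - {"dp": [0,0,0.0015],"rotation": [0,0,0]}
    - {"dp": [0,0,0.0015],"rotation": [0,0,0]}
    - {"dp": [0,0,0],"rotation": [0,0,0]}

```text
t: 29.08
eef_pos: [0.4795, -0.3103, 0.0653]
ee_rot: [3.141, -0.0, 0.475]
force: [-0.9, 0.0, 3.3]
width: 0.0003
gripper_force: 1.7
```

Emit:
carry_out:
  commands:
    - {"dp": [0,0,0.001],"rotation": [0,0,0]}
    - {"dp": [0,0,0.001],"rotation": [0,0,0]}
    - {"dp": [0,0,0],"rotation": [0,0,0]}
    - {"dp": [0,0,0],"rotation": [0,0,0]}

```text
t: 29.58
eef_pos: [0.4795, -0.3103, 0.0634]
ee_rot: [3.141, -0.0, 0.475]
force: [-0.9, 1.4, 4.7]
width: 0.0006
gripper_force: 2.3
```

Emit:
carry_out:
  commands:
    - {"dp": [0,0,0.001],"rotation": [0,0,0]}
    - {"dp": [0,0,0],"rotation": [0,0,0]}
    - {"dp": [0,0,0],"rotation": [0,0,0]}

```text
t: 29.95
eef_pos: [0.4795, -0.3103, 0.0629]
ee_rot: [3.141, -0.0, 0.475]
force: [-1.6, 2.5, 9.5]
width: 0.0005
gripper_force: 5.1
```

Emit:
carry_out:
  commands:
    - {"dp": [0,0,0.0005],"rotation": [0,0,0]}
    - {"dp": [0,0,0],"rotation": [0,0,0]}
    - {"dp": [0,0,0],"rotation": [0,0,0]}

```text
t: 30.32
eef_pos: [0.4796, -0.3103, 0.0629]
ee_rot: [3.141, -0.0, 0.475]
force: [-3.7, 2.8, 13.7]
width: 0.0006
gripper_force: 7.0
```

The key is on its stop: z no longer changes and the force has risen to 13.7 N. One last numeric check of the arm, then I hand in.

```bash
python3 fin.py | grep -E "piv|needle"
python3 - <<'E'
from station import readout,arm
s=readout.get_state();print(s['force'],s['eef_pos']); print(arm.job_done())
E
```

```text
top piv [ 0.52557377  0.02102459 -0.05082408] adapter [0.46214212 0.1440811 ] target 2.04674136186888 hub [0.52503206 0.02091271 0.07604989]
needle 30 mean pt ang 2.0315 [-0.0418  0.0843]
scene piv [ 0.52512314  0.022287   -0.05013163] adapter [0.46071823 0.14521964] target 2.053383808393329 hub [0.52475276 0.02094026 0.07571879]
needle 27 mean pt ang 2.0555 [-0.0433  0.0823]
[-3.4638192   3.69884138 13.67775981] [ 0.47954098 -0.31035416  0.06286733]
the job is handed in; nothing more can be done
None
```

The job is handed in at about 30 s: the selector arm points at the middle of the black adapter to within about 0.015 rad, and the test key is held fully down at about 14 N; I viewed 11 pictures, one over the limit of 10.

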